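# Squeeze a dowelled sample holder shut with bench locking pliers

## Task

One of the two bench-mounted locking pliers has the two halves of a small aluminium sample holder standing between its jaws. Squeeze that pair's handles together until they snap over centre, let go so that the pliers stay locked on the holder by themselves for a second, then flick their release lever to free them. Leave the handles sprung open and the holder's halves pressed together, upright on their rest.

Things in the scene. Friction and masses are not known exactly. Their poses are not given: they have to be found in the camera images.
- clamp: The loaded locking pliers, plain steel, flat on a post on a dark base plate (250 x 80 x 12 mm) fixed to the bench. Origin: on the bench under the pivot; +x from pivot to jaws, +y to the left handle, z up. Handles run to -x, from 50 to 143 mm behind the pivot; jaws and rest at x = 38 to 86 mm, rest top 50 mm high. An identical, empty pair at the bench's other side is not to be used.
- clamp_grip (a point): Point midway between the two handles where they are best squeezed, 65 mm above the bench; axes as clamp, the handles lie either side in y. Here they are 64 mm over their outer faces open, 40 mm locked; each is 10 mm thick, 54 to 78 mm above the bench, free outside and below. About 5 N on each reaches dead centre, then they snap shut.
- clamp_handles (a joint): Swing of each handle of the loaded pliers (rad); both always swing alike. 0 = open, against its stop; dead centre at 0.065; about 0.11 when locked on the holder. Spring-loaded: flies to either end from dead centre.
- clamp_tab (a point): Centre of the upright thumb tab (22 mm long in x, 8 mm thick in y, 52 to 88 mm above the bench) ending the release lever, which lies on the centre line between the handles and pivots 79 mm ahead (+x) of the tab; the tab stands clear, 46 mm beyond the handles' ends. Turns with the lever; at rest its axes are those of clamp.
- clamp_release (a joint): Swing of the release lever about the vertical (rad): 0 = at rest, limits -0.5 and 0.5, light spring return, positive = tab to the pliers' -y. Works either way: moving the tab sideways 20 to 35 mm with about 6 N drives the locked handles back past dead centre and they fly open; stop at 38 mm.
- half_right_center (a point): Centre of the right (-y) half of the holder: loose aluminium block, 30 (x) x 15 (y) x 30 mm high, 40 g, standing on the rest between the jaws, with two thin brass dowels towards the other half. Axes as the pliers' at the start.
- half_left_center (a point): Centre of the left (+y) half: the same block without dowels. At the start a gap of about 6 mm lies between the halves (centres 21 mm apart); pressed together the centres are 15 mm apart.
There are look-alikes about, which are no part of the job. Leave any pink or turquoise look-alike of the part that bears half_right_center alone.

How it is judged:
By the outcome, as a careful person would: the job done as asked, in the order asked, and still so for the second after the job is handed in, with the robot touching nothing.
It also fails if it takes over 48 s, if anything falls off the work surface, if the arm or the gripper's body presses on something with over 40 N, if the wrist force passes 120 N, or if a joint passes its speed limit or range.

## Robot

A 7-joint arm with a two-finger parallel gripper is mounted at the origin on the work surface. World frame = base frame: x ahead of the robot, y to its left, z up, the work surface at z = 0. Lengths are in m, angles in rad, forces in N, time in s.
With the tool pointing down it reaches from about 0.425 to 0.95 m from the base axis. Payload 4.7 kg.
Tool frame: the origin (TCP) lies midway between the tips of the shut fingers; the grasp point (between the pads) lies 19 mm behind it (grasp_offset is the distance from the TCP to the grasp point, in m); x points along the fingers, z is the direction in which the jaws open and shut, and the axes are right-handed (so a half turn about x gives the same grasp; the last joint's range is limited). The gripper opens to 85 mm and grips with 20 to 120 N. Pads are 22 mm wide; open, the fingers measure 114 mm over their backs; the gripper's body (76 mm by 85 mm) begins 54 mm behind the grasp point. The pads swing forward as they close: fully open they stand 13 mm farther back than shut.
Start: joints at [-1.182, 0.469, -0.049, 1.532, 0.024, 1.141, -0.082], TCP at [0.274, 0.617, 0.231] pointing down, gripper open.
Joint ranges: [-2.59, 2.59], [-0.33, 1.99], [-1.39, 1.29], [0.1, 2.45], [-1.04, 4.18], [0.21, 1.99], [-2.66, 2.66]. Speed limits (rad/s): [2.57, 2.57, 3.14, 3.14, 3.14, 3.14, 3.14].

## Interface

Orientations are given as a rotation vector (axis times angle).
In Python, from cell import * gives the robot as it stands. Calls block until the motion is done:
- move_to(position, orientation): joint-space move of the TCP to a pose.
- move_l(position, frame=None, feed=0.15, f_stop=None): straight line of the TCP; frame=None keeps the orientation; feed is the mean speed in m/s. With f_stop (N) it stops when the force on the tool has changed by that much, and returns True; else False.
- move_joints(angles): joint-space move.
- let_go() and grasp(): open the fingers fully, or close them until they stop; the grip force is fixed at half the most.
- dwell(seconds).
- solve_ik(position, orientation): joint angles nearest the present ones, or None.
- observe(): the state.
- grab_frame(name): name is "scene" or "top"; returns a dict with "img" (480x640x3 uint8, blue, green, red), "K" (3x3 intrinsics, pixels), "R" (3x3) and "t" (3): a world point X has camera coordinates R X + t. Camera axes: x right, y down, z forward; pixel columns grow to the right and rows downward; lengths in m; the calibration is good to about 2 mm. A picture is of the moment at which its call begins. There is no depth.
A pose or a line that the arm cannot do raises MotionError and nothing moves.
- job_done(): hands the job in, once; it reports no verdict.
The state is a dict: "time_s": time; "joints": joint angles; "joint_vel": joint speeds; "effort": joint torques, N m; "eef_pos": TCP position; "orientation": TCP orientation; "ft_force": force on the tool from outside, world axes, zero at the start; "wrist_torque": the same for the moment, N m; "opening": opening from 0.0 (shut) to 1.0 (fully open).
Only numpy, scipy, OpenCV 4.12 (cv2) and the standard library are available. Lean on these libraries where they do the work, as an engineer would, in place of code of your own. Each camera call takes 0.05 s, during which the arm holds its last target.

## Working session

There is one attempt and no reset: what is moved stays moved. The work goes in short steps, each a Python script; the robot and the scene stay as the last script left them, time stands still between calls to the robot, and variables do not carry over. Pictures are saved under pics/ and viewed, and the job is handed in when it is done.

```bash
mkdir -p pics
python3 - <<'E'
from cell import *
import cv2,numpy as np
for n in("scene","top"):
    f=grab_frame(n); cv2.imwrite(f"pics/{n}0.png",f["img"]); np.savez(f"{n}.npz",**f); print(n,f["K"].tolist(),f["R"].round(4).tolist(),f["t"])
s=observe(); print(s)
E
```

```text
scene [[465.80611274609424, 0.0, 309.0876426037999], [0.0, 465.80611274609424, 240.44806705393748], [0.0, 0.0, 1.0]] [[0.2137, 0.9768, -0.0107], [0.642, -0.1487, -0.7522], [-0.7363, 0.1539, -0.6589]] [-0.11859861 -0.34300261  1.20479935]
top [[443.9455079682717, 0.0, 322.1972347474741], [0.0, 443.9455079682717, 237.32688611047706], [0.0, 0.0, 1.0]] [[-0.0033, -1.0, -0.0072], [-0.993, 0.0041, -0.118], [0.118, 0.0068, -0.993]] [-0.03102878  0.6307914   0.66838749]
{'time_s': 0.1, 'joints': array([-1.18191379,  0.46939637, -0.04860439,  1.53357548,  0.02410935,
        1.14103273, -0.0823398 ]), 'joint_vel': array([ 0.00012198, -0.00222822, -0.00040704, -0.0033994 ,  0.00051065,
        0.0031134 ,  0.00102313]), 'effort': array([ 3.27974267e-04, -5.11514604e+01, -4.71339875e-02, -2.38389391e+01,
        1.07965837e-02,  4.36189701e-03, -2.23402225e-05]), 'eef_pos': array([0.27363881, 0.61646051, 0.23034199]), 'orientation': array([-0.89725375,  1.37988578,  0.89552265]), 'ft_force': array([0.3500756 , 1.15160756, 0.90188497]), 'wrist_torque': array([-0.06140328, -0.00570023,  0.01976303]), 'opening': 1.0005915462433408}
```

View pics/scene0.png

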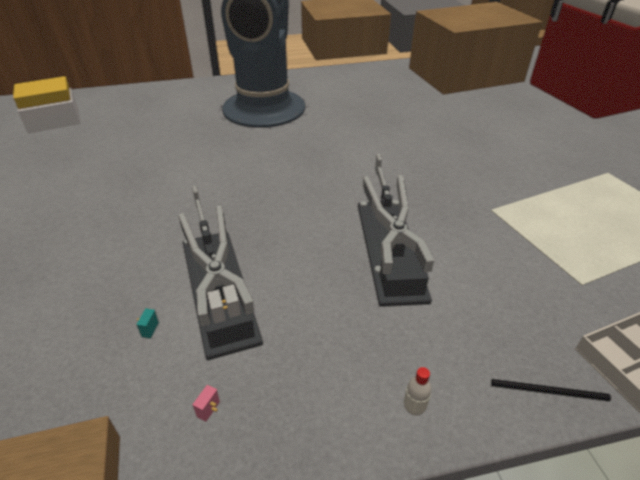

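View pics/top0.png

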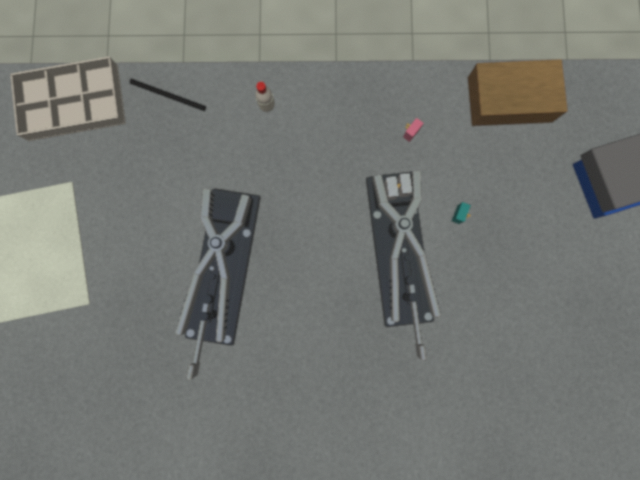

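Two pliers: top pixels (404,223), with two pale blocks between the jaws at about (399,186), and (216,242), with empty jaws. The first is the loaded pair. I'll check this in a crop.

```bash
cat > h.py <<'E'
import numpy as np,cv2
def ld(n): return dict(np.load(n+".npz"))
def ray(f,uv,z):
    R,t,K=f["R"],f["t"],f["K"]; C=-R.T@t; d=R.T@np.linalg.solve(K,[uv[0],uv[1],1.]); return C+d*(z-C[2])/d[2]
def proj(f,X):
    p=f["K"]@(f["R"]@np.asarray(X)+f["t"]); return p[:2]/p[2]
E
python3 - <<'E'
from h import *
a=cv2.imread("pics/top0.png")[160:370,350:455]; a=cv2.resize(a,None,fx=2.8,fy=2.8,interpolation=cv2.INTER_CUBIC)
b=cv2.imread("pics/scene0.png")[180:360,160:280]; b=cv2.resize(b,None,fx=3.2,fy=3.2,interpolation=cv2.INTER_CUBIC)
o=np.zeros((590,700,3),np.uint8); o[:a.shape[0],:a.shape[1]]=a; o[:b.shape[0],300:300+b.shape[1]]=b
cv2.imwrite("pics/crop1.png",o)
f=ld("top");print(-f["R"].T@f["t"])
E
```

```text
[ 0.54741267 -0.03816073  0.73789263]
```

View pics/crop1.png

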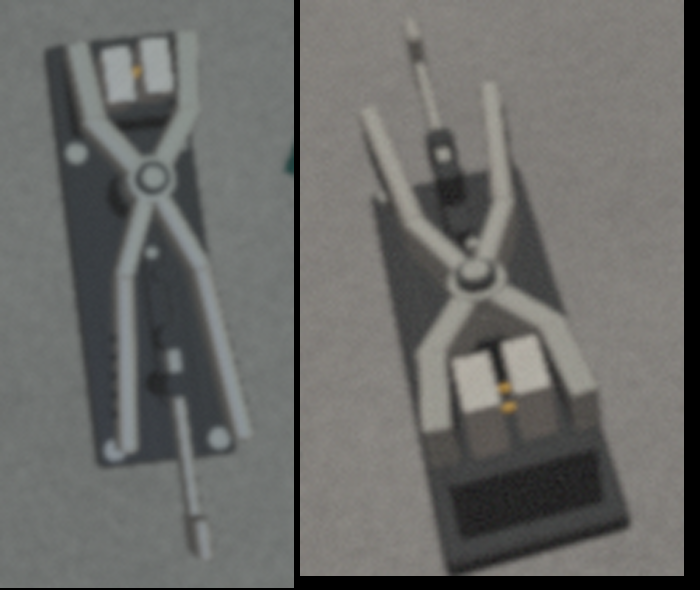

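Run:
```python
from h import *
T=ld("top");S=ld("scene")
t=lambda x,y:(x/2.8+350-.3,y/2.8+160-.3)
s=lambda x,y:((x-300)/3.2+160-.3,y/3.2+180-.3)
def tri(a,b):
    A=[];B=[]
    for f,uv in((T,a),(S,b)):
        C=-f["R"].T@f["t"];d=f["R"].T@np.linalg.solve(f["K"],[*uv,1]);d/=np.linalg.norm(d);P=np.eye(3)-np.outer(d,d);A.append(P);B.append(P@C)
    x,r,_,_=np.linalg.lstsq(np.vstack(A),np.hstack(B),rcond=None);return x.round(4),r
print("pivot",tri(t(153,178),s(475,270)))
print("tab",tri(t(201,537),s(414,40)))
print("half L?",tri(t(117,75),s(478,380)), tri(t(156,66),s(526,362)))
e1=ray(T,t(127,450),.078);e2=ray(T,t(245,436),.078);print(e1,e2,np.linalg.norm(e1-e2),(e1+e2)/2)
p=ray(T,t(153,178),.08)
tb=ray(T,t(199,520),.088);print("p",p,"tab",tb,np.linalg.norm(p-tb))
c1=ray(T,t(100,466),.012);c2=ray(T,t(236,452),.012);c0=ray(T,t(47,47),.012);print(c0,c1,c2,np.linalg.norm(c1-c0),np.linalg.norm(c1-c2))
for a,b in((c1,c0),(tb,p),((e1+e2)/2,p)):
    d=b-a;print("yaw",np.arctan2(d[1],d[0]))
for n,z in (("117",(117,75)),("156",(156,66))): print(ray(T,t(*z),.08))
```

```text
pivot (array([ 0.646 , -0.1554,  0.0822]), array([1.41673079e-06]))
tab (array([ 0.4587, -0.176 ,  0.0789]), array([1.57154373e-06]))
half L? (array([ 0.704 , -0.149 ,  0.0727]), array([0.00016926])) (array([ 0.7067, -0.1479,  0.0864]), array([0.00022453]))
[ 0.50300016 -0.13982794  0.078     ] [ 0.51003476 -0.20160028  0.078     ] 0.06217159498358218 [ 0.50651746 -0.17071411  0.078     ]
p [ 0.64625133 -0.15663752  0.08      ] tab [ 0.46833961 -0.17423295  0.088     ] 0.17895859172441758
[ 0.73584158 -0.10763163  0.012     ] [ 0.48955734 -0.13431512  0.012     ] [ 0.49725041 -0.21248246  0.012     ] 0.2477255278143104 0.07854499505506361
yaw 0.10792333432639437
yaw 0.09857919418721915
yaw 0.10039980964578187
[ 0.7025249  -0.13864413  0.08      ]
[ 0.70738129 -0.15979071  0.08      ]
```

```bash
cat >> h.py <<'E'
yaw=.102; P=np.array([.6462,-.156,0]); ex=np.array([np.cos(yaw),np.sin(yaw),0]); ey=np.array([-np.sin(yaw),np.cos(yaw),0])
def W(x,y,z): return P+x*ex+y*ey+np.array([0,0,z])
from scipy.spatial.transform import Rotation as Ro
def ori(s):
    x=np.array([0,0,-1.]);z=s*ey;return Ro.from_matrix(np.c_[x,np.cross(z,x),z]).as_rotvec()
E
python3 - <<'E'
from cell import *
from h import *
q=observe()["joints"];best=None
for s in(1,-1):
    a=solve_ik(W(-.1095,0,.15),ori(s));print(s,a)
    if a is not None and (best is None or abs(a-q).max()<best[0]): best=(abs(a-q).max(),s)
s=best[1];print(s)
move_to(W(-.1095,0,.15),ori(s))
o=observe();print(o["time_s"],o["eef_pos"],W(-.1095,0,.15))
for n in("scene","top"):
    f=grab_frame(n);cv2.imwrite(f"pics/{n}1.png",f["img"])
a=cv2.resize(cv2.imread("pics/scene1.png")[120:360,130:330],None,fx=2.4,fy=2.4);b=cv2.resize(cv2.imread("pics/top1.png")[150:390,330:480],None,fx=2.4,fy=2.4)
cv2.imwrite("pics/crop2.png",np.hstack([a,b])[:,:800])
E
```

```text
1 [-0.15991632  0.40094768  0.4987605   1.91265857 -0.24318076  0.88722631
  2.1331448 ]
-1 [-0.50038845  0.54864334  1.00794563  1.92915466 -0.56134972  0.97656722
 -0.69659463]
-1
3.0167 [ 0.53774947 -0.1661501   0.14986496] [ 0.53726913 -0.16714964  0.15      ]
```

View pics/crop2.png

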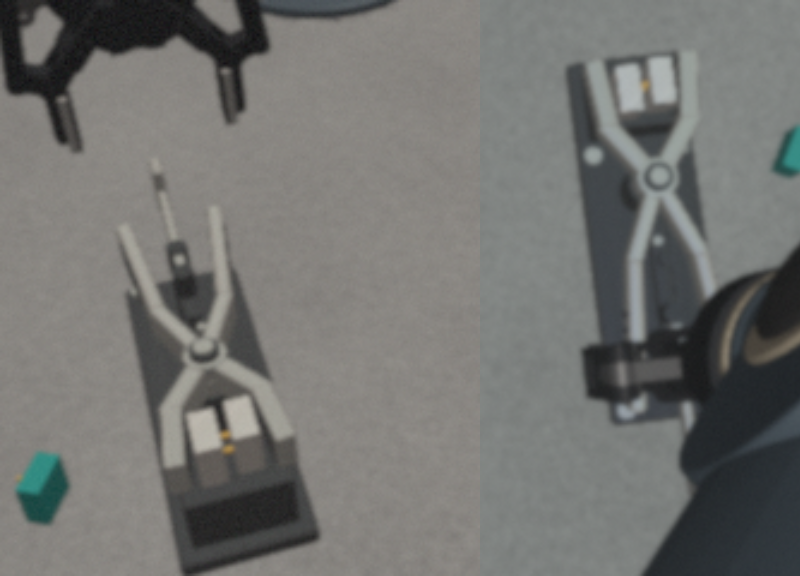

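The gripper straddles the handles: the finger tips sit at crop (75,148) and (232,118), outside the handle ends at (125,228) and (215,208). Next I descend under force guard and squeeze.

Run:
```python
from cell import *
from h import *
b=observe()["ft_force"]
print(move_l(W(-.1095,0,.042),feed=.08,f_stop=8))
o=observe();print(o["time_s"],o["eef_pos"],o["ft_force"]-b)
f=grab_frame("scene");i=cv2.resize(f["img"][60:360,130:330],None,fx=1.9,fy=1.9)
grasp()
o=observe();print(o["time_s"],o["eef_pos"],o["ft_force"]-b,o["opening"])
f=grab_frame("scene");j=cv2.resize(f["img"][60:360,130:330],None,fx=1.9,fy=1.9)
cv2.imwrite("pics/c3.png",np.hstack([i,j]))
```

```text
False
4.6167 [ 0.53763771 -0.16730649  0.04247088] [ 1.30633564 -0.44158498  0.46302708]
5.1917 [ 0.53691882 -0.16743797  0.04313396] [-4.03026272 -0.95865844 11.51270771] 0.3865497676507258
```

View pics/c3.png

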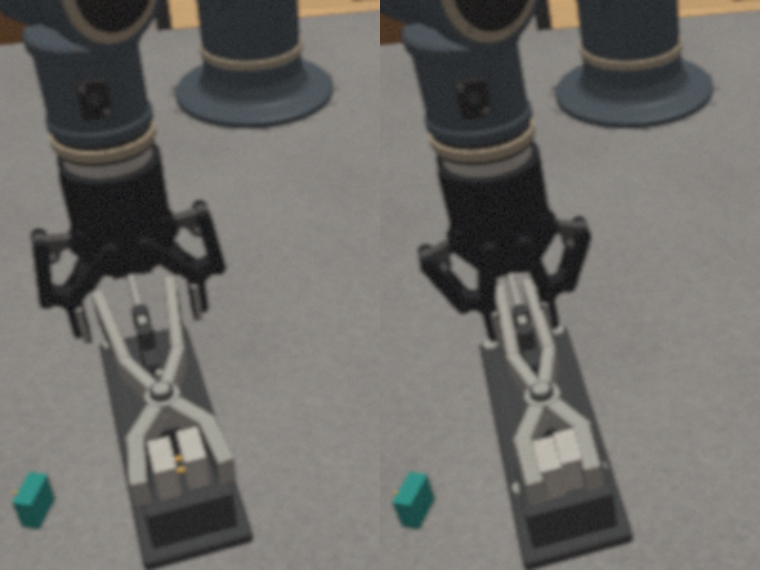

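Right half of the picture: the handles are closed and the holder halves have met at (557,460), with the dowels hidden. Opening 0.39 would be about 33 mm if linear. I'll let go, rise, and check that they hold.

Run:
```python
from cell import *
from h import *
dwell(.3)
print(observe()["opening"])
let_go()
o=observe();print(o["time_s"],o["opening"],o["ft_force"])
move_l(W(-.1095,0,.15),feed=.12)
dwell(1.)
o=observe();print(o["time_s"])
f=grab_frame("scene");g=grab_frame("top")
np.savez("top2.npz",**g)
cv2.imwrite("pics/c4.png",np.hstack([cv2.resize(f["img"][120:360,130:330],None,fx=2.4,fy=2.4),cv2.resize(g["img"][150:390,340:473],None,fx=2.4,fy=2.4)])[:,:800])
```

```text
0.3849425336369257
6.1083 1.0029559088040139 [-0.3822383  -0.23018668 -0.29506774]
8.1583
```

View pics/c4.png

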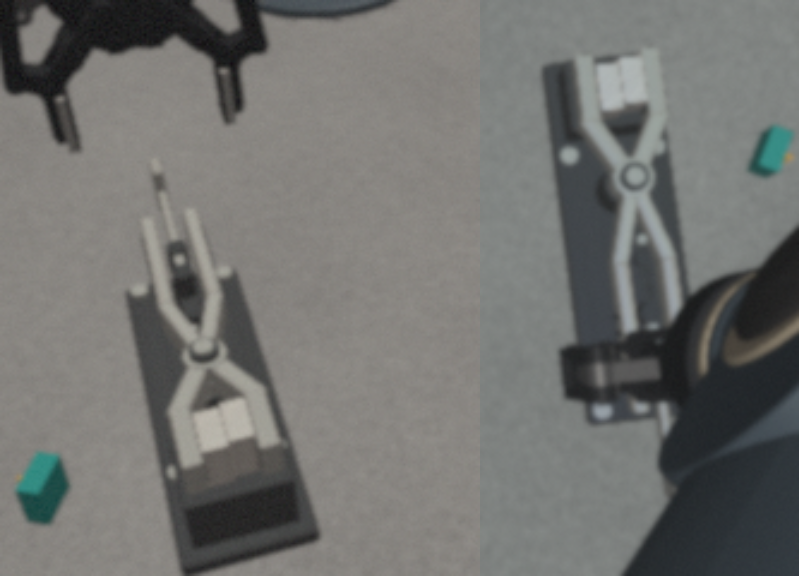

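The pliers have stayed locked with nothing touching them for about 2 s. Scene crop: handle ends together at (148,222) and (192,212), halves in contact at (224,425). Now I'll use shut fingers on the release tab. I'll first touch it from +y to find the contact, then push 29 mm.

Run:
```python
from cell import *
from h import *
grasp()
move_l(W(-.189,.042,.15),feed=.15)
b=observe()["ft_force"]
print("d",move_l(W(-.189,.042,.060),feed=.12,f_stop=8))
f=grab_frame("scene")
i=cv2.resize(f["img"][60:360,130:330],None,fx=1.9,fy=1.9)
b=observe()["ft_force"]
print("c",move_l(W(-.189,0.0,.060),feed=.03,f_stop=2.0))
o=observe();d=o["eef_pos"]-P;print(o["time_s"],"loc",d@ex,d@ey,o["eef_pos"][2],o["ft_force"]-b)
f=grab_frame("scene");j=cv2.resize(f["img"][60:360,130:330],None,fx=1.9,fy=1.9)
cv2.imwrite("pics/c5.png",np.hstack([i,j]))
```

```text
d False
c True
11.775 loc -0.18902411767851532 0.008474087624318734 0.059733930521290945 [-0.69176206  1.43118866  1.7903082 ]
```

View pics/c5.png

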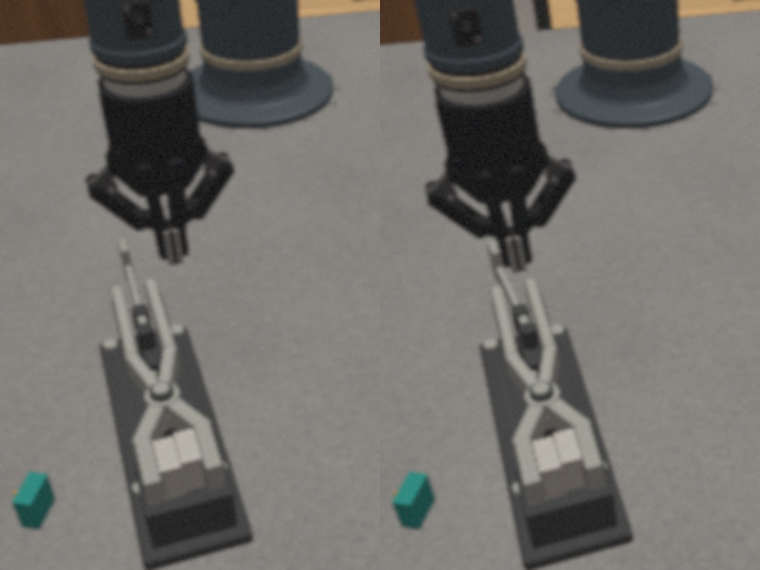

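Run:
```python
from cell import *
from h import *
b=observe()["ft_force"]
for y in(0,-.005,-.009,-.013):
    r=move_l(W(-.189,y,.060),feed=.04,f_stop=15)
    o=observe();d=o["eef_pos"]-P;print(y,r,o["time_s"],"y",round(d@ey,4),(o["ft_force"]-b).round(1))
f=grab_frame("scene");j=cv2.resize(f["img"][60:360,130:330],None,fx=1.9,fy=1.9)
g=grab_frame("top");k=cv2.resize(g["img"][150:390,340:473],None,fx=2.37,fy=2.37)
cv2.imwrite("pics/c6.png",np.hstack([j[:568],k[:568]]))
```

```text
0 False 12.1833 y 0.0001 [-0.   0.2 -1.9]
-0.005 False 12.4583 y -0.0058 [-0.5 -1.9 -1.7]
-0.009 False 12.7083 y -0.0095 [-0.2 -1.1  0.2]
-0.013 False 12.9583 y -0.0133 [-1.3 -1.4 -1.2]
```

View pics/c6.png

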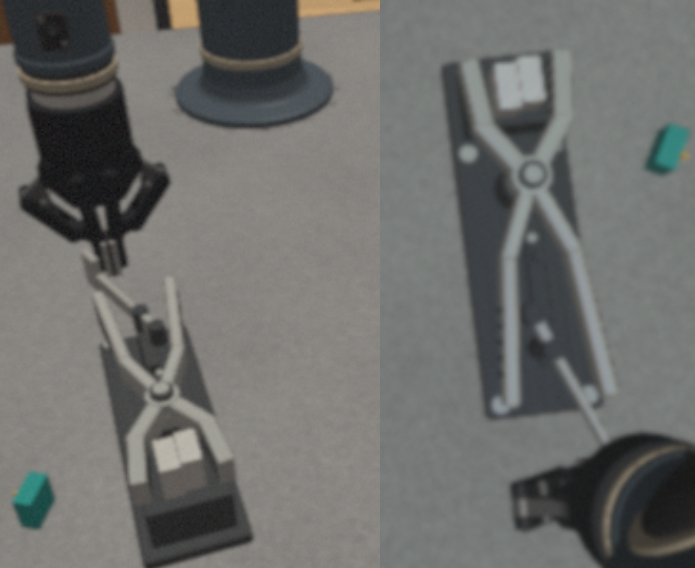

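The handles have sprung open: scene ends at (97,297) and (170,283), top ends at (508,400) and (608,390). The halves are still together at (175,452). I'll back off, rise, and do a final check.

Run:
```python
from cell import *
from h import *
move_l(W(-.189,.045,.060),feed=.1)
move_l(W(-.189,.045,.20),feed=.15)
move_to(W(-.2,.2,.25),observe()["orientation"])
dwell(.5)
print(observe()["time_s"])
f=grab_frame("scene");g=grab_frame("top")
a=cv2.resize(f["img"][180:360,160:280],None,fx=3.1,fy=3.1,interpolation=2);b=cv2.resize(g["img"][160:370,350:455],None,fx=2.657,fy=2.657,interpolation=2)
cv2.imwrite("pics/c7.png",np.hstack([a[:557],b[:557]]))
```

```text
16.1
```

View pics/c7.png

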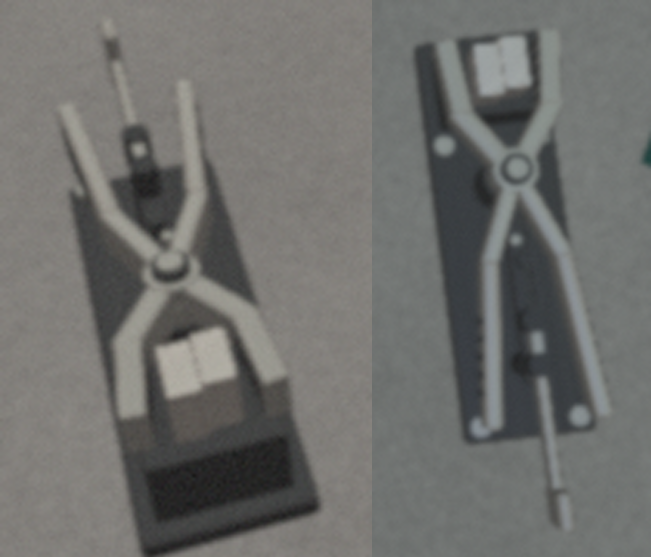

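Run:
```python
from cell import *
job_done()
```

```text
the job is handed in; nothing more can be done
```

The job is done and handed in at about 16 s of the 48 s allowed. It reported no verdict, so the result rests on my own picture checks.

- **Squeeze and lock:** I squeezed the handles of the loaded pliers (pivot at about x 0.646, y −0.156) until they snapped shut, then let go and lifted clear. They stayed locked untouched for about 2 s.
- **Release:** I pushed the release tab sideways with shut fingers, and the handles flew open. The forces I read after each move stayed at about 12 N or less.
- **Final pictures:** The handles are open and the lever is back at rest. The holder halves are upright on the rest and touching, with centres about 15 mm apart. The robot is clear of everything, and the look-alikes were not touched.

Two readings did not match exactly. At full squeeze the gripper opening read 0.385, about 33 mm if it scales linearly, against the 40 mm expected, though the pictures showed the pliers locked. The two halves also look offset by 1–3 mm along the jaws. They looked that way at the start too, and I did not pursue it.

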